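Inspect a tester's front cover and hold it pressed shut on its dowels

TASK

Pick up the grey front cover of the tester and show its two end faces to the inspection camera, level and still for about a second each, about 7 cm in front of the lens: first the end with the two round sockets, then turned round, the end with the wide slot. Then fit the cover onto the dowels of the rear half in the vise, socket end to socket end, and press it fully closed against the spring contacts. Finish while still holding it pressed shut with the gripper, firmly (a push of roughly 10 to 25 N) but never hard enough to crack it, with everything else on the bench left where it was.

Things in the scene. Friction and masses are not known exactly. Their poses are not given: they have to be found in the camera images.
- cover: loose front cover of a hand-held tester: light grey shell, 110 (its x) x 58 (its y) x 24 mm high, about 90 g, display window and nine keys on top, lying open side down on the bench. Origin: centre of its open underside (seam plane); x points to the socket end, where the window is; z up through the keys. Grip it across the 58 mm width by its plain upright long sides
- cover_socket_end (a point): middle of the cover's end face that has the two round brass-ringed sockets: 55 mm from the origin along the cover's +x, 12 mm above its underside
- cover_slot_end (a point): middle of the cover's opposite end face, which has one wide black slot: 55 mm along the cover's -x, 12 mm above its underside
- hole_socket_end (a point): mouth, in the cover's underside, of the 8.5 mm dowel hole (14 mm deep, chamfered) near the socket end, at x 38, y 16 mm in the cover's frame
- hole_slot_end (a point): mouth of the other dowel hole, of the same size, near the slot end, at x -40, y -6 mm in the cover's frame; so the cover fits one way round only
- rear_half: rear half of the tester: black shell 110 (its x) x 58 (its y) x 22 mm, open top, green circuit board inside, clamped by its ends in a low bench vise; it cannot move. Origin: centre of its underside, 28 mm above the bench. x points to its socket end (two brass tubes on the board), z up. The vise jaws stay 8 mm below the rim and reach 26 mm beyond each end; the vise is 66 mm wide
- seam (a point): centre of the rear half's rim (22 mm above its origin, 50 mm above the bench), axes as the rear half. When the tester is closed, the cover's origin and axes coincide with these
- seam_socket_end (a point): middle of the rear half's rim at its socket end, 55 mm from seam along its x
- dowel_socket_end (a point): tip of the upright steel dowel near the socket end: 7 mm thick, tapered in its last 4 mm, standing 12 mm above the rim at x 38, y 16 mm from seam
- dowel_slot_end (a point): tip of the other dowel, of the same shape, near the slot end, at x -40, y -6 mm from seam
- contact_tips (a point): tips of the gold spring contacts in the white block at the middle of the rear half, 15 mm above the rim. They resist the last 5 mm of the cover's way down, with about 3.6 N at first touch and 5.6 N when closed, and lift the cover again by about 5 mm if it is let go
- lens (a point): centre of the front of the fixed inspection camera's ring light (black, 64 mm across, white LED face) 140 mm above the bench; the camera is a white box on a 190 mm steel post with a grey foot, all behind this point. The lens looks level, along this point's -x
- focus (a point): point of sharp focus: on the lens axis, 70 mm in front of lens, 140 mm above the bench; the lens lies along this point's +x. An end face is well shown within about 20 mm of this point, the cover about level, its length along the lens axis to within about 25 degrees, its other end away from the lens
- solder_spool: bystander, loose: blue reel of solder wire, 54 mm across, 44 mm tall; origin at its base centre; leave alone
- flux_bottle: bystander, loose: clear bottle with white cap, 38 mm across, 85 mm tall; origin at its base centre; leave alone
- paste_jar: bystander, loose: black jar with white lid, 40 mm across, 55 mm tall; origin at its base centre; leave alone
- screw_can: bystander, loose: small all-black capped can, 32 mm across, 50 mm tall; origin at its base centre; leave alone
- screwdriver: bystander, loose: screwdriver with yellow handle, 170 mm long, lying; origin at its middle; leave alone
- screw_dish: bystander, loose: white open dish 95 x 70 x 22 mm with screws; origin at its base centre; leave alone
- flux_brush: bystander, loose: small brush with pale wooden handle, 150 mm long, lying; origin at its middle; leave alone
Mind the look-alikes: they are no part of the job. Leave any green or orange look-alike of the cover alone.

How it is judged:
By the outcome, as a careful person would: the job done as asked, in the order asked, and still so for the second after the job is handed in, while the arm keeps its last pose, push and grip.
It also fails if it takes over 72 s, if anything falls off the work surface, if the arm or the gripper's body presses on something with over 40 N, if the wrist force passes 120 N, or if a joint passes its speed limit or range.

ROBOT

A 7-joint arm with a two-finger parallel gripper is mounted at the origin on the work surface. World frame = base frame: x ahead of the robot, y to its left, z up, the work surface at z = 0. Lengths are in m, angles in rad, forces in N, time in s.
With the tool pointing down it reaches from about 0.4 to 0.85 m from the base axis. Payload 10.4 kg.
Tool frame: the origin (TCP) lies midway between the tips of the shut fingers; the grasp point (between the pads) lies manip.pinch_z behind it (manip.pinch_z is the distance from the TCP to the grasp point, in m); z points along the fingers, y is the direction in which the jaws open and shut (so a half turn about z gives the same grasp; the last joint's range is limited). The gripper opens to 85 mm and grips with 20 to 120 N. Pads are 22 mm wide; open, the fingers measure 114 mm over their backs; the gripper's body (76 mm by 85 mm) begins 54 mm behind the grasp point. The pads swing forward as they close: fully open they stand 13 mm farther back than shut.
Start: joints at [-1.128, 0.332, -0.065, 1.46, 0.022, 1.35, -0.088], TCP at [0.281, 0.558, 0.206] pointing down, gripper open.
Joint ranges: [-2.6, 2.6], [-0.5, 2.12], [-1.47, 1.34], [0.16, 2.42], [-1.27, 4.41], [0.06, 2.06], [-2.6, 2.6]. Speed limits (rad/s): [2.22, 2.22, 2.79, 2.79, 3.14, 3.14, 3.14].

INTERFACE

Orientations are given as a unit quaternion [x, y, z, w].
In Python, from workcell import manip gives the robot as it stands.
- The arm moves only by the shell command python3 -m handwheel 'ROWS' [FORCE]. ROWS is JSON, a list that holds one entry, the list of rows, each a list of 7 numbers: the shift along the tool's x, y, z in m, then the turn, a rotation vector about the tool's x, y, z in rad, then the finger opening in m, from 0 to 0.0854. In form: [[[tx, ty, tz, ax, ay, az, claw], ...]]. A call has 1 to 8 rows; each row is the pose to reach, as a shift and turn from the pose commanded when the call began, along the tool's axes at that moment; what a row does not reach only later rows make up. A row lasts 1/8 s, in which the tool goes at most 62.5 mm and 10.7 degrees, less where a joint would pass 70% of its speed; a pose out of reach is approached as far as the arm can. A call with a gripper value outside its range is refused whole. The fingers move at their own pace and stop on an object; FORCE is the grip in N (left out, the last holds). Time passes only in rows, so rows that repeat a pose let the fingers close. It gives the time, the measured TCP pose, the force and the opening at its end, in the units of the state.
- manip.get_obs(): the state, without advancing time (a new reading comes with each control period).
- manip.camera(name): name is "scene" or "top" or "wrist"; returns the picture (420x560x3 uint8, blue, green, red); there is no depth.
- manip.calibration(name): a dict with "fx", "fy", "cx", "cy" (pixels), "view" (4x4, takes a point from world to camera coordinates); the wrist camera has in their place "tool_from_camera" (4x4, takes a point from camera to tool coordinates, whose origin is the TCP and whose axes are the flange's). Camera axes: x right, y up, looking along -z (the intrinsics and any distortion apply to the point x, -y, -z); pixel columns grow to the right and rows downward; lengths in m; the calibration is good to about 2 mm. A picture is of the moment at which its call begins: read the wrist's pose just before it. calibration takes no time and is no camera call.
- manip.hand_in(): hands the job in, once; it reports no verdict.
The state is a dict: "clock": time; "joint_pos": joint angles; "joint_velocities": joint speeds; "tau": joint torques, N m; "position": TCP position; "ee_rot": TCP orientation; "ft_force": force on the tool from outside, world axes, zero at the start; "torque": the same for the moment, N m; "grip_width": opening from 0.0 (shut) to 1.0 (fully open).
Only numpy, scipy, OpenCV 4.12 (cv2) and the standard library are available. Lean on these libraries where they do the work, as an engineer would, in place of code of your own. Each camera call takes 0.05 s, during which the arm holds its last target.

## Working session

There is one attempt and no reset: what is moved stays moved. The work goes in short steps, Python scripts to look and compute and a shell command to move; the robot and the scene stay as the last step left them, time stands still between calls to the robot, and variables do not carry over. Pictures are saved under pics/ and viewed, and the job is handed in when it is done.

```bash
ls -la; mkdir -p pics; python3 - <<'E'
from workcell import manip
import cv2, numpy as np
np.set_printoptions(precision=4,suppress=True)
o=manip.get_obs(); print({k:np.round(v,4) for k,v in o.items()}); print(manip.pinch_z)
for n in ['scene','top','wrist']:
    cv2.imwrite(f'pics/{n}0.png',manip.camera(n)); print(n,manip.calibration(n))
E
```

```text
total 12
drwxr-xr-x  3 agent agent 4096 Dec  6 22:11 .
drwxr-xr-x 23 root  root  4096 Dec  6 22:11 ..
drwxr-xr-x  2 agent agent 4096 Dec  6 22:11 pics
{'clock': np.float64(0.0), 'joint_pos': array([-1.1276,  0.3328, -0.0647,  1.4609,  0.0216,  1.3499, -0.0885]), 'joint_velocities': array([-0.001 , -0.001 , -0.0003,  0.0013,  0.0007,  0.0001,  0.0015]), 'tau': array([  0.0002, -62.5442,   0.0492, -39.1618,   0.0162,   0.0098,
        -0.    ]), 'position': array([0.2805, 0.5581, 0.2054]), 'ee_rot': array([ 0.2308,  0.973 , -0.0007, -0.0001]), 'ft_force': array([-0.358 , -0.4656,  0.2797]), 'torque': array([0.0036, 0.0391, 0.001 ]), 'grip_width': np.float64(0.9982)}
0.0187
scene {'fx': 494.2246956792153, 'fy': 494.2246956792153, 'cx': 277.53693407154105, 'cy': 207.28927488499545, 'view': array([[ 0.8674,  0.4974,  0.0142, -0.4608],
       [-0.2755,  0.4562,  0.8462,  0.0173],
       [ 0.4144, -0.7379,  0.5328, -1.4518],
       [ 0.    ,  0.    ,  0.    ,  1.    ]])}
top {'fx': 419.73985807910185, 'fy': 419.73985807910185, 'cx': 280.46494894082383, 'cy': 206.86284489331064, 'view': array([[ 0.0137, -0.9999, -0.0002,  0.0336],
       [ 0.9994,  0.0136,  0.0318, -0.4957],
       [-0.0318, -0.0006,  0.9995, -1.2438],
       [ 0.    ,  0.    ,  0.    ,  1.    ]])}
wrist {'fx': 293.76437860398414, 'fy': 293.76437860398414, 'cx': 276.32216819824623, 'cy': 211.53347247366446, 'tool_from_camera': array([[-0.0003,  0.9469,  0.3215,  0.0822],
       [ 1.    , -0.    ,  0.0011,  0.0003],
       [ 0.001 ,  0.3215, -0.9469, -0.1681],
       [ 0.    ,  0.    ,  0.    ,  1.    ]])}
```

View pics/scene0.png

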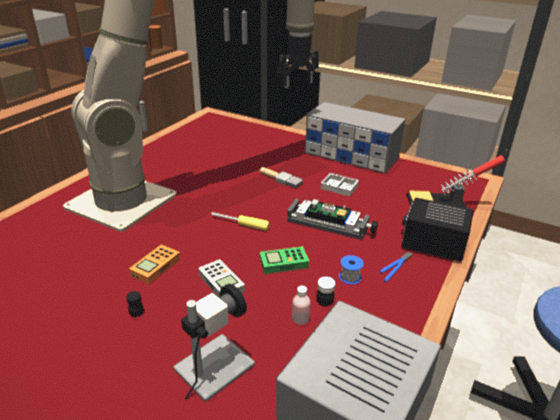

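View pics/top0.png

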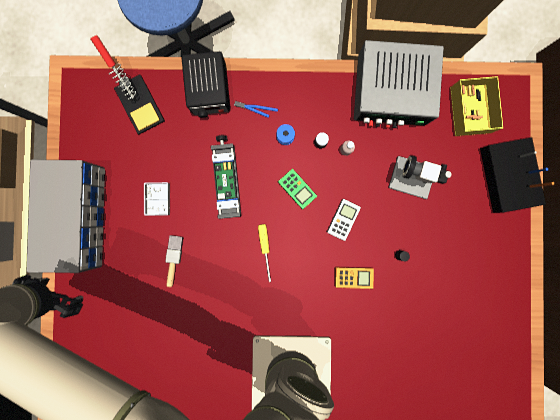

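View pics/wrist0.png

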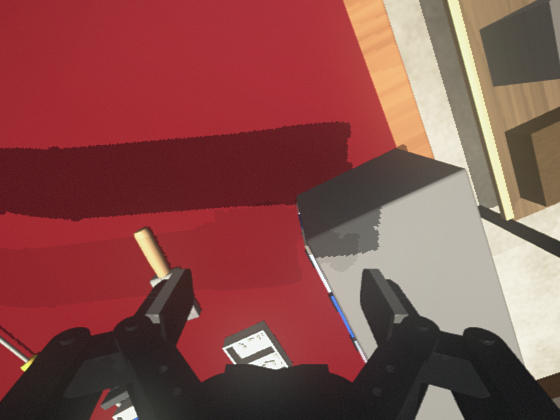

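Candidates in the top view are the light grey body at (344,219), green at (297,188), orange at (354,278), and the white dish at (156,199). The description fits the grey one. Next I'll check it in a close crop and also look at the vise and the inspection camera.

```bash
python3 - <<'E'
import cv2, numpy as np
t=cv2.imread('pics/top0.png'); s=cv2.imread('pics/scene0.png')
def c(im,x,y,w,h,W=400,H=300): return cv2.resize(im[y:y+h,x:x+w],(W,H),interpolation=cv2.INTER_CUBIC)
a=np.vstack([np.hstack([c(t,312,188,64,48+12),c(t,196,126,80,100)]),np.hstack([c(t,380,140,80,60),c(s,160,250,120,150)])])
cv2.imwrite('pics/crop1.png',a)
E
```

```text
(no output)
```

View pics/crop1.png

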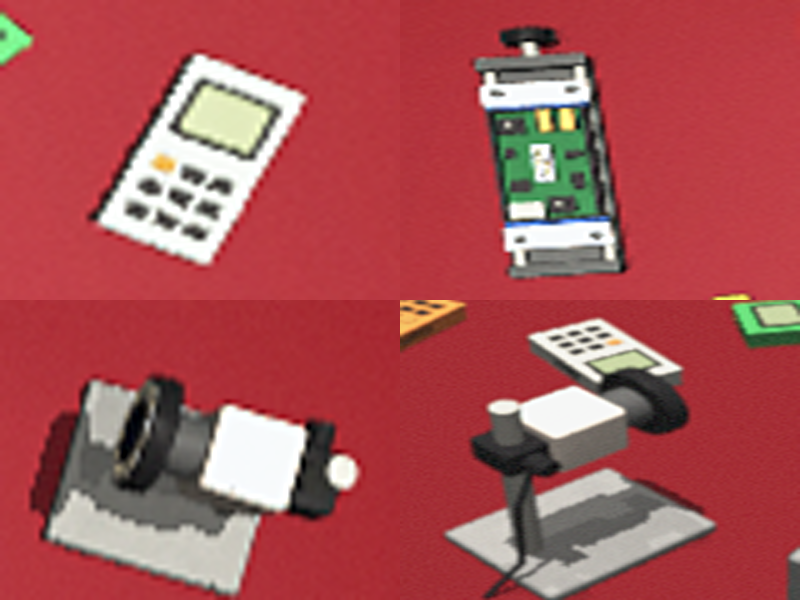

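The crop confirms the grey shell with the window end up and to the right in the top view. The vise has its brass tubes toward the top of the image, and the lens faces image left. Now I'll measure these.

```bash
cat > h.py <<'E'
import cv2, numpy as np
from workcell import manip
from scipy.spatial.transform import Rotation as R
np.set_printoptions(precision=4,suppress=True)
def cam(name,obs=None):
    c=manip.calibration(name)
    if name=='wrist':
        o=obs; T=np.eye(4); T[:3,:3]=R.from_quat(o['ee_rot']).as_matrix(); T[:3,3]=o['position']
        W=T@np.array(c['tool_from_camera'])
    else: W=np.linalg.inv(np.array(c['view']))
    return c,W
def ray(name,uv,obs=None):
    c,W=cam(name,obs); u,v=uv
    d=np.array([(u-c['cx'])/c['fx'],-(v-c['cy'])/c['fy'],-1.]); d=W[:3,:3]@d
    return W[:3,3],d/np.linalg.norm(d)
def onz(name,uv,z,obs=None):
    o,d=ray(name,uv,obs); return o+d*(z-o[2])/d[2]
def tri(rs):
    A=np.zeros((3,3));b=np.zeros(3)
    for o,d in rs:
        P=np.eye(3)-np.outer(d,d);A+=P;b+=P@o
    p=np.linalg.solve(A,b); return p,[np.linalg.norm((np.eye(3)-np.outer(d,d))@(p-o)) for o,d in rs]
def proj(name,p,obs=None):
    c,W=cam(name,obs); q=np.linalg.inv(W)@np.append(p,1)
    return np.array([c['cx']+c['fx']*q[0]/-q[2], c['cy']-c['fy']*q[1]/-q[2]])
E
python3 - <<'E'
from h import *
print(manip.calibration('wrist').keys(),manip.calibration('top').keys())
t=cv2.imread('pics/top0.png'); hsv=cv2.cvtColor(t,cv2.COLOR_BGR2HSV)
m=np.zeros(t.shape[:2],np.uint8); m[190:248,318:372]=((hsv[...,1]<110)&(hsv[...,2]>150))[190:248,318:372]*255
m=cv2.morphologyEx(m,cv2.MORPH_CLOSE,np.ones((7,7)))
cs,_=cv2.findContours(m,0,1); k=max(cs,key=cv2.contourArea)
r=cv2.minAreaRect(k); b=cv2.boxPoints(r); P=np.array([onz('top',p,.024) for p in b]); print(r,b);print(P); print(np.linalg.norm(P-np.roll(P,1,0),axis=1), P.mean(0))
for i in range(4):
    d=P[i]-P[i-1]; print(np.degrees(np.arctan2(d[1],d[0])))
# lens
f=(407.4,167); print('ring',onz('top',f,.14),'box',onz('top',(430.8,171.4),.16))
print('bearing lens ring centre', tri([ray('top',(410,167)),ray('scene',(233,301))]))
# rear: jaws corners/ board
for n,p in dict(brass=((219+8.*0+88-0)*0,0)).items(): pass
E
python3 - <<'E'
import cv2,sys
sys.path.insert(0,'.')
t=cv2.imread('pics/top0.png')
cv2.imwrite('pics/rear.png',cv2.resize(t[130:224,190:265],(600,752)[0:1]+(752,),interpolation=cv2.INTER_CUBIC)[:600])
s=cv2.imread('pics/scene0.png')
cv2.imwrite('pics/rs.png',cv2.resize(s[185:245,275:385],(770,420),interpolation=cv2.INTER_CUBIC))
E
```

```text
dict_keys(['fx', 'fy', 'cx', 'cy', 'tool_from_camera']) dict_keys(['fx', 'fy', 'cx', 'cy', 'view'])
((343.89593505859375, 219.60861206054688), (19.929798126220703, 38.09968566894531), 25.34617805480957) [[326.7353 232.5588]
 [343.0453 198.1267]
 [361.0565 206.6584]
 [344.7466 241.0905]]
[[ 0.421  -0.0966  0.024 ]
 [ 0.523  -0.1436  0.024 ]
 [ 0.4986 -0.1968  0.024 ]
 [ 0.3968 -0.1497  0.024 ]]
[0.0584 0.1122 0.0586 0.1122] [ 0.4598 -0.1467  0.024 ]
65.4313625521181
-24.758597186077772
-114.6405222023163
155.163764900316
ring [ 0.6023 -0.2978  0.14  ] box [ 0.589  -0.3533  0.16  ]
bearing lens ring centre (array([ 0.6054, -0.3035,  0.1379]), [np.float64(0.0032692339749384996), np.float64(0.0032692339749384367)])
```

View pics/rear.png

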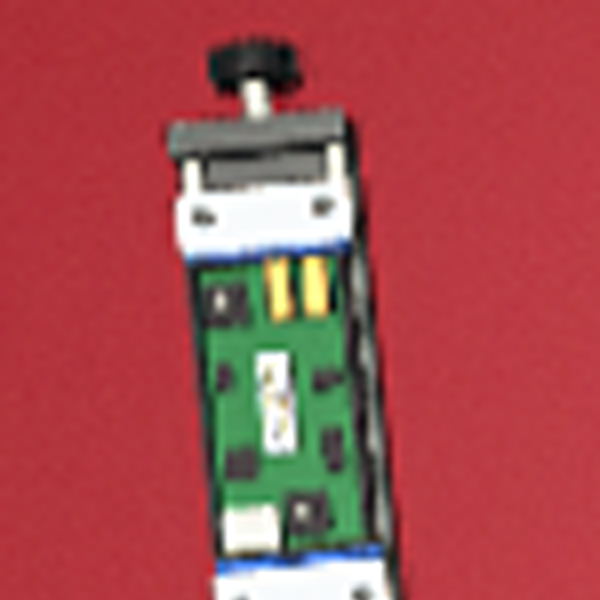

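View pics/rs.png

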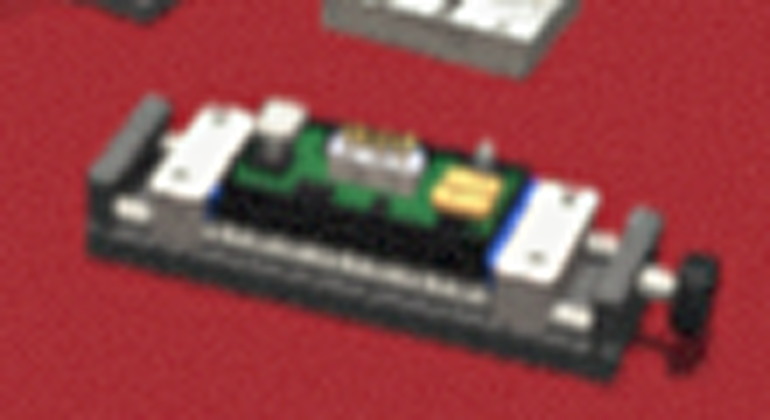

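```bash
cat >> h.py <<'E'
def rearpose(a,b): # dowel tips socket, slot (xy)
    d=a[:2]-b[:2]; yaw=np.arctan2(d[1],d[0])-np.arctan2(22,78)
    c,s=np.cos(yaw),np.sin(yaw); M=np.array([[c,-s],[s,c]])
    ctr=((a[:2]-M@[.038,.016])+(b[:2]-M@[-.040,-.006]))/2
    return ctr,np.degrees(yaw),np.linalg.norm(d)
def rel(target):
    o=manip.get_obs(); return R.from_quat(o['ee_rot']).as_matrix().T@(np.array(target)-o['position'])
E
python3 - <<'E'
from h import *
a=onz('top',(217.75,167.5),.062);b=onz('top',(227.75,194),.062)
print(a,b,rearpose(a,b),'expect',np.hypot(.078,.022))
c,y,_=rearpose(a,b)
print(rel([c[0],c[1],.17]))
E
```

```text
[0.6037 0.2213 0.062 ] [0.5282 0.1913 0.062 ] (array([0.5675, 0.2015]), np.float64(5.878312617052384), np.float64(0.08126478029960046)) expect 0.08104319835741923
[-0.4165 -0.1898  0.0358]
```

```bash
python3 -m handwheel '[[[-0.05,-0.08,-0.01,0,0,0,0.085],[-0.085,-0.13,-0.01,0,0,0,0.085],[-0.112,-0.179,0,0,0,0,0.085],[-0.16,-0.189,0,0,0,0,0.085],[-0.22,-0.19,0.01,0,0,0,0.085],[-0.28,-0.19,0.02,0,0,0,0.085],[-0.34,-0.19,0.03,0,0,0,0.085],[-0.4,-0.19,0.036,0,0,0,0.085]]]'; python3 -m handwheel '[[[-0.016,0,0,0,0,0,0.085],[-0.016,0,0,0,0,0,0.085],[-0.016,0,0,0,0,0,0.085],[-0.016,0,0,0,0,0,0.085]]]'; python3 - <<'E'
from h import *
o=manip.get_obs(); print(o['position'],o['joint_pos'],o['ee_rot'],o['ft_force'])
cv2.imwrite('pics/w1.png',manip.camera('wrist'))
E
```

```text
clock: 1.15
position: [0.5541, 0.2079, 0.1696]
ee_rot: [0.231, 0.973, -0.0, -0.0]
ft_force: [0.0, 1.0, -0.0]
grip_width: 0.996
clock: 1.65
position: [0.5661, 0.2033, 0.1706]
ee_rot: [0.23, 0.973, 0.001, -0.0]
ft_force: [-0.2, -0.0, 0.0]
grip_width: 0.995
[0.5661 0.2033 0.1706] [-0.6459  0.3018  0.2768  1.5911 -0.0864  1.2601  0.7527] [ 0.2297  0.9733  0.0005 -0.    ] [-0.206  -0.0379  0.017 ]
```

View pics/w1.png

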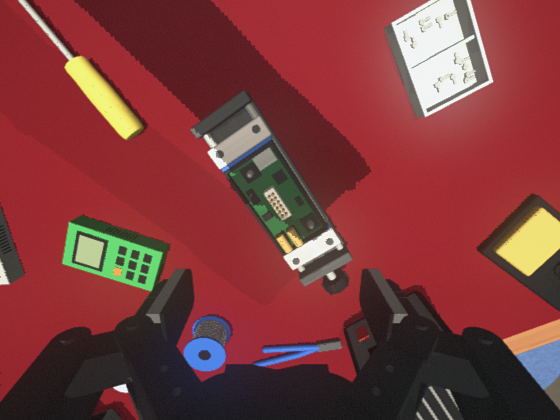

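```bash
python3 - <<'E'
import cv2
t=cv2.imread('pics/w1.png'); cv2.imwrite('pics/w1c.png',cv2.resize(t[130:270,210:350],(600,600),interpolation=cv2.INTER_CUBIC))
E
```

```text
(no output)
```

View pics/w1c.png

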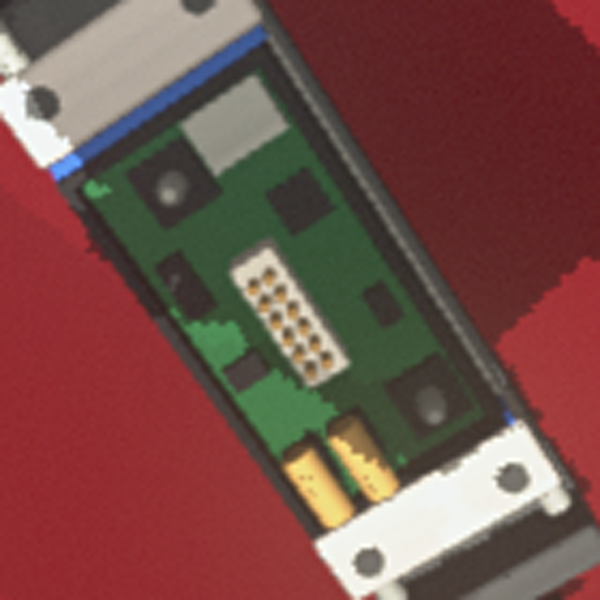

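```bash
python3 - <<'E'
from h import *
o=manip.get_obs()
a=onz('wrist',(310.8,224.0),.062,o);b=onz('wrist',(250.6,173.9),.062,o)
print(a,b,rearpose(a,b))
print(tri([ray('wrist',(310.8,224.0),o),ray('top',(217.75,167.5))]),tri([ray('wrist',(250.6,173.9),o),ray('top',(227.75,194))]))
# cover corners from wrist? target for pick
print('pick hover',rel([.4598,-.1467,.12]), 'yaw tool x', np.degrees(np.arctan2(*(R.from_quat(o['ee_rot']).as_matrix()[[1,0],0]))))
E
```

```text
[0.6042 0.2231 0.062 ] [0.5319 0.1929 0.062 ] (array([0.5697, 0.2032]), np.float64(6.8710561401636205), np.float64(0.07833200151617771))
(array([0.6045, 0.2223, 0.0598]), [np.float64(0.0008292170845859343), np.float64(0.0008292170845859679)]) (array([0.5302, 0.1921, 0.0601]), [np.float64(0.001989798000053685), np.float64(0.0019897980000535753)])
pick hover [-0.0613 -0.3604  0.0503] yaw tool x 153.4222271892238
```

```bash
python3 -m handwheel '[[[0.01,-0.03,0.02,0,0,0,0.085],[0.01,-0.03,0.04,0,0,0,0.085],[0.01,-0.03,0.04,0,0,0,0.085],[0.01,-0.03,0.04,0,0,0,0.085]]]'; python3 - <<'E'
from h import *
o=manip.get_obs(); print(o['position'],o['joint_pos'],o['ee_rot'])
t=manip.camera('wrist');cv2.imwrite('pics/w2.png',t)
for p in ([.6045,.2223,.062],[.5302,.1921,.062]): print(proj('wrist',p,o))
import pickle; pickle.dump(o,open('o2.pkl','wb'))
E
```

```text
clock: 2.2
position: [0.5449, 0.1802, 0.1312]
ee_rot: [0.23, 0.973, 0.0, 0.0]
ft_force: [1.2, -0.4, 0.2]
grip_width: 0.997
[0.5449 0.1802 0.1312] [-0.6351  0.2733  0.2787  1.7124 -0.0812  1.1659  0.7715] [0.2304 0.9731 0.0004 0.0004]
[348.2677 249.672 ]
[280.9471 192.3509]
```

View pics/w2.png

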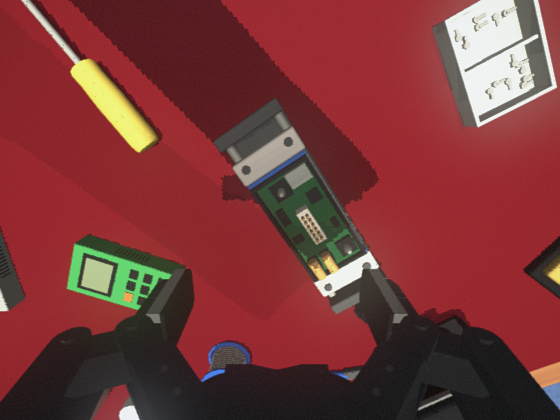

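```bash
python3 - <<'E'
import cv2
t=cv2.imread('pics/w2.png'); a=cv2.resize(t[170:270,250:380],(780,600),interpolation=cv2.INTER_CUBIC)
a=cv2.convertScaleAbs(a,alpha=1.6); cv2.imwrite('pics/w2c.png',a)
E
```

```text
(no output)
```

View pics/w2c.png

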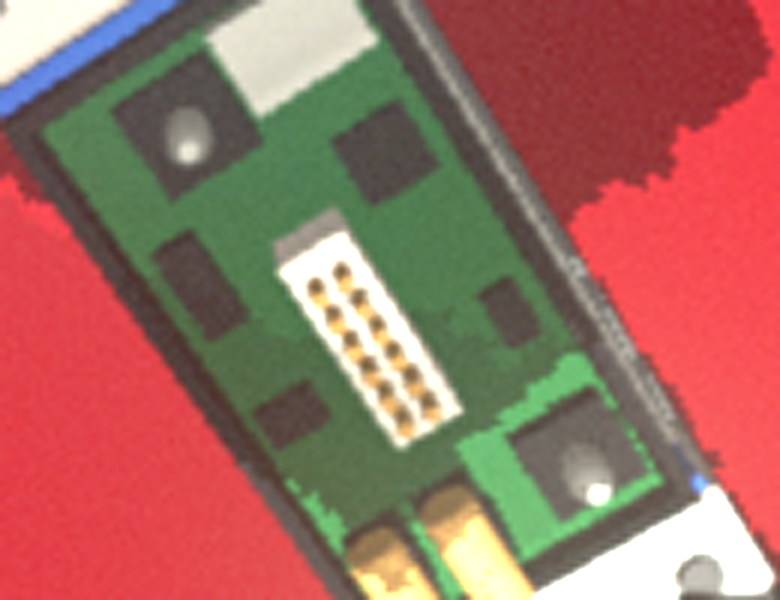

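```bash
python3 - <<'E'
from h import *
import pickle; o=pickle.load(open('o2.pkl','rb'))
A,B=(349.7,251.8),(281.5,194.8)
a=onz('wrist',A,.062,o);b=onz('wrist',B,.062,o)
print(a,b,rearpose(a,b))
p=tri([ray('wrist',A,o),ray('top',(217.75,167.5))]);q=tri([ray('wrist',B,o),ray('top',(227.75,194))]);print(p,q,rearpose(p[0],q[0]))
print('pick hover',rel([.4598,-.1467,.10]))
E
```

```text
[0.607  0.2226 0.062 ] [0.5323 0.1916 0.062 ] (array([0.5713, 0.2023]), np.float64(6.830157560523307), np.float64(0.08092919580534275))
(array([0.6034, 0.2215, 0.0677]), [np.float64(0.0010844155411462372), np.float64(0.0010844155411462253)]) (array([0.529 , 0.1914, 0.0699]), [np.float64(0.001636327893224938), np.float64(0.001636327893224626)]) (array([0.5677, 0.2016]), np.float64(6.267493931379269), np.float64(0.08022400991454882))
pick hover [-0.0703 -0.3305  0.0309]
```

```bash
python3 -m handwheel '[[[-0.01,-0.06,0,0,0,-0.01,0.085],[-0.02,-0.12,0,0,0,-0.02,0.085],[-0.035,-0.18,0.01,0,0,-0.03,0.085],[-0.05,-0.24,0.02,0,0,-0.03,0.085],[-0.06,-0.29,0.025,0,0,-0.03,0.085],[-0.07,-0.33,0.03,0,0,-0.03,0.085],[-0.07,-0.33,0.03,0,0,-0.03,0.085],[-0.07,-0.33,0.03,0,0,-0.03,0.085]]]'; python3 - <<'E'
from h import *
o=manip.get_obs(); print(o['position'],o['joint_pos'],o['ee_rot'])
t=manip.camera('wrist');cv2.imwrite('pics/w3.png',t)
import pickle; pickle.dump(o,open('o3.pkl','wb'))
E
```

```text
clock: 3.25
position: [0.4597, -0.146, 0.1008]
ee_rot: [0.216, 0.976, 0.0, 0.0]
ft_force: [0.1, 0.6, 0.5]
grip_width: 0.996
[ 0.4597 -0.146   0.1008] [-0.2712  0.1059  0.5155  1.983  -0.0602  1.0662  1.4065] [0.2159 0.9764 0.0003 0.0005]
```

View pics/w3.png

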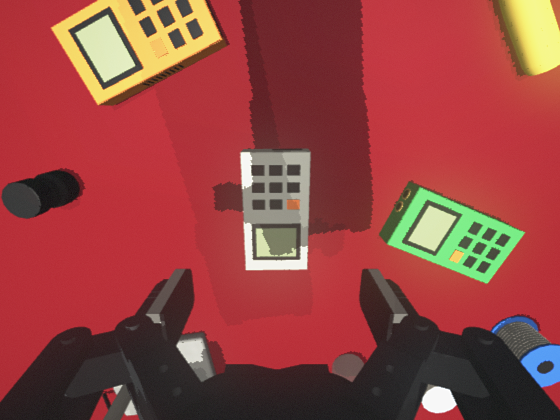

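```bash
python3 - <<'E'
from h import *
import pickle; o=pickle.load(open('o3.pkl','rb'))
t=cv2.imread('pics/w3.png'); cv2.imwrite('pics/w3c.png',cv2.resize(t[140:280,226:326],(500,700),interpolation=cv2.INTER_CUBIC)[:600])
P=np.array([onz('wrist',p,.024,o) for p in [(242,153),(310,153),(307,269),(246,269)]])
print(P, P.mean(0), np.linalg.norm(P-np.roll(P,1,0),axis=1))
for i in range(4):
    d=P[i]-P[i-1]; print(np.degrees(np.arctan2(d[1],d[0])))
E
```

```text
[[ 0.4025 -0.1505  0.024 ]
 [ 0.4262 -0.0997  0.024 ]
 [ 0.5248 -0.1443  0.024 ]
 [ 0.5005 -0.1965  0.024 ]] [ 0.4635 -0.1477  0.024 ] [0.1082 0.056  0.1082 0.0575]
154.88375336305657
65.04559583929017
-24.338363388798015
-114.94677144109113
```

View pics/w3c.png

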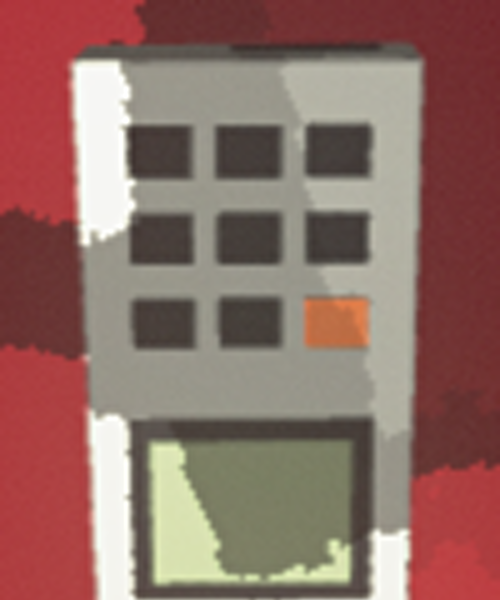

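```bash
python3 -m handwheel '[[[0,0,0.04,0,0,0,0.085],[0,0,0.07,0,0,0,0.085],[0,0,0.09,0,0,0,0.085],[0,0,0.101,0,0,0,0.085],[0,0,0.101,0,0,0,0.085],[0,0,0.101,0,0,0,0.062],[0,0,0.101,0,0,0,0.062],[0,0,0.101,0,0,0,0.062]]]' 60; python3 - <<'E'
from h import *
o=manip.get_obs(); print(o['position'],o['ee_rot'],o['ft_force'])
t=manip.camera('wrist');cv2.imwrite('pics/w4.png',t)
E
```

```text
clock: 4.3
position: [0.4593, -0.1467, -0.0004]
ee_rot: [0.216, 0.976, 0.0, 0.0]
ft_force: [0.5, -0.3, -1.1]
grip_width: 0.725
[ 0.4593 -0.1467 -0.0004] [0.2161 0.9764 0.0002 0.0004] [ 0.5312 -0.277  -1.1407]
```

View pics/w4.png

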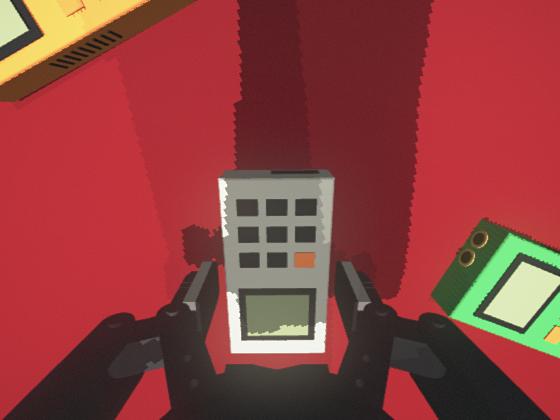

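```bash
python3 -m handwheel '[[[0,0,0.0,0,0,0,0.05],[0,0,0,0,0,0,0.05],[0,0,0,0,0,0,0.05],[0,0,0,0,0,0,0.05]]]' 60; python3 - <<'E'
from h import *
o=manip.get_obs(); print(o['position'],o['ee_rot'],o['ft_force'])
t=manip.camera('wrist');cv2.imwrite('pics/w5.png',t)
print(proj('wrist',[o['position'][0],o['position'][1],.024],o))
E
```

```text
clock: 4.85
position: [0.459, -0.1467, -0.0008]
ee_rot: [0.216, 0.976, 0.0, -0.0]
ft_force: [-0.6, 0.2, 0.3]
grip_width: 0.587
[ 0.459  -0.1467 -0.0008] [ 0.2162  0.9764  0.     -0.    ] [-0.6285  0.2035  0.337 ]
[276.0607 269.1165]
```

View pics/w5.png

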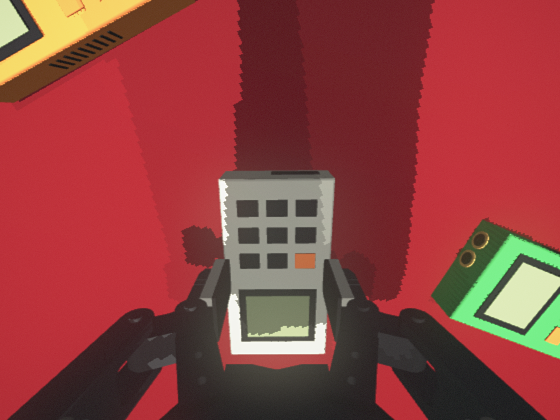

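```bash
python3 -m handwheel '[[[0,0,0.0,0,0,0,0.04],[0,0,0,0,0,0,0.04],[0,0,0,0,0,0,0.04]]]' 60; python3 - <<'E'
from h import *
o=manip.get_obs(); print(o['position'],o['ee_rot'],o['ft_force'])
t=manip.camera('wrist');cv2.imwrite('pics/w6.png',t)
E
```

```text
clock: 5.28
position: [0.4589, -0.1467, -0.0008]
ee_rot: [0.216, 0.976, 0.0, -0.0]
ft_force: [0.5, -0.2, -0.1]
grip_width: 0.472
[ 0.4589 -0.1467 -0.0008] [ 0.2162  0.9764  0.     -0.    ] [ 0.4962 -0.1646 -0.0633]
```

View pics/w6.png

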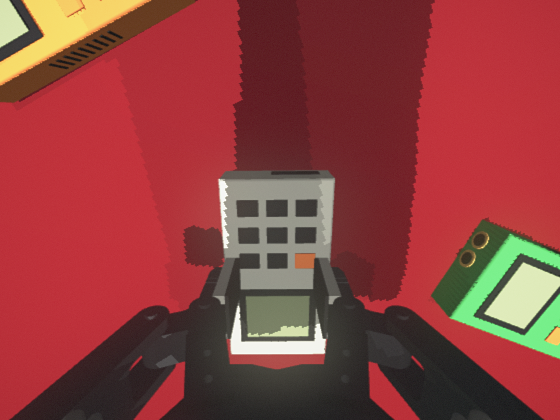

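```bash
python3 - <<'E'
from h import *
t=manip.camera('scene')
cv2.imwrite('pics/s6.png',cv2.resize(t[170:330,130:330],(800,600),interpolation=cv2.INTER_CUBIC))
o=manip.get_obs()
for n in [[0,0,0],[0,.02,0],[0,-.02,0],[.011,.02,-.025],[0,0,-.0187]]:
    w=R.from_quat(o['ee_rot']).as_matrix()@np.array(n)+o['position']; p=proj('scene',w); print(n,w,p,(p-[130,170])*[4,3.75],proj('wrist',w,o))
E
```

```text
[0, 0, 0] [ 0.459  -0.1468 -0.0008] [219.4078 283.0306] [357.6314 423.8648] [276.1329 249.1857]
[0, 0.02, 0] [ 0.4674 -0.1286 -0.0008] [226.8421 279.8619] [387.3682 411.9822] [307.8008 249.191 ]
[0, -0.02, 0] [ 0.4506 -0.1649 -0.0008] [211.8452 286.254 ] [327.3809 435.9526] [244.4726 249.1805]
[0.011, 0.02, -0.025] [ 0.4575 -0.124   0.0242] [224.0347 269.117 ] [376.1388 371.6888] [313.1552 251.2455]
[0, 0, -0.0187] [ 0.459  -0.1468  0.0179] [219.0158 276.8533] [356.0632 400.6998] [276.0785 263.6782]
```

View pics/s6.png

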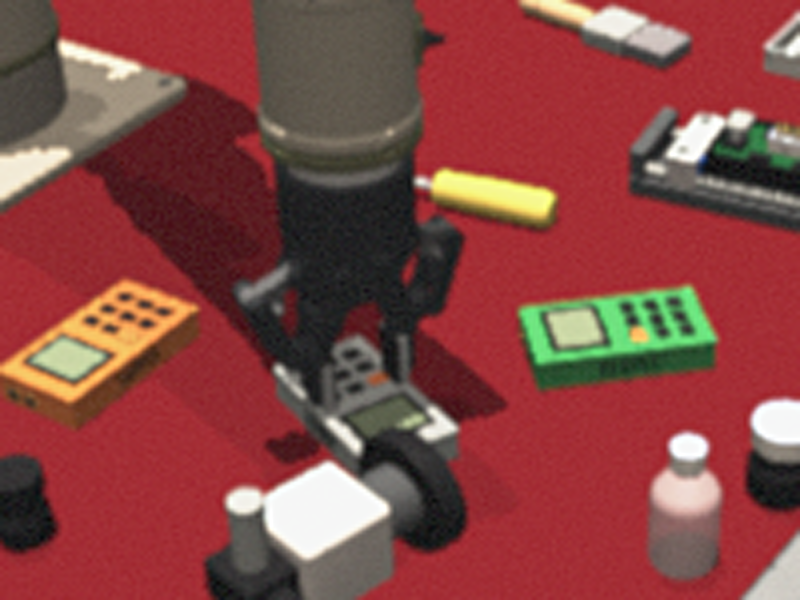

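The fingers are above the cover, because the tips sit further back than I assumed. I'll open them, then lower in small steps while watching the force.

```bash
python3 -m handwheel '[[[0,0,0.0,0,0,0,0.085],[0,0,0,0,0,0,0.085],[0,0,0,0,0,0,0.085],[0,0,0.004,0,0,0,0.085],[0,0,0.008,0,0,0,0.085],[0,0,0.008,0,0,0,0.085]]]'; python3 - <<'E'
from h import *
t=manip.camera('scene')
o=manip.get_obs(); print(o['position'],o['ft_force'])
cv2.imwrite('pics/s7.png',cv2.resize(t[210:310,170:270],(600,600),interpolation=cv2.INTER_CUBIC))
E
```

```text
clock: 6.12
position: [0.4586, -0.1467, -0.0093]
ee_rot: [0.216, 0.976, -0.0, -0.0]
ft_force: [-0.1, -0.7, -0.5]
grip_width: 0.998
[ 0.4588 -0.1467 -0.009 ] [-0.2844 -0.7988  0.5575]
```

View pics/s7.png

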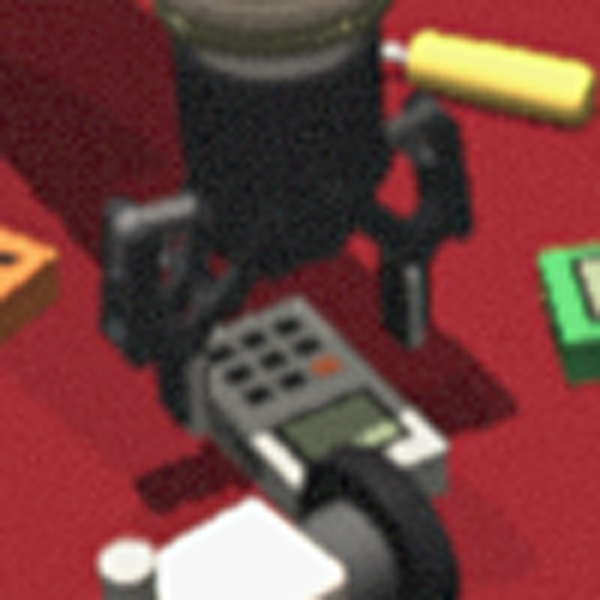

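```bash
python3 - <<'E'
from h import *
o=manip.get_obs(); M=R.from_quat(o['ee_rot']).as_matrix()
for s in(-.0427,.0427):
  for back in (0,.013,.02,.03,.04):
    print(s,back,[ (proj('scene',M@np.array([x,s,-back])+o['position'])-[170,210])*6 for x in(-.011,.011)])
E
```

```text
-0.0427 0 [array([213.2652, 512.0577]), array([186.1234, 479.8522])]
-0.0427 0.013 [array([211.101 , 486.2699]), array([183.8228, 454.2107])]
-0.0427 0.02 [array([209.9246, 472.2519]), array([182.5723, 440.274 ])]
-0.0427 0.03 [array([208.2303, 452.0632]), array([180.7715, 420.2046])]
-0.0427 0.04 [array([206.5198, 431.6803]), array([178.9537, 399.9448])]
0.0427 0 [array([405.4001, 428.8207]), array([376.7769, 398.8197])]
0.0427 0.013 [array([404.4572, 403.4718]), array([375.678 , 373.6193])]
0.0427 0.02 [array([403.9449, 389.6971]), array([375.0809, 359.9269])]
0.0427 0.03 [array([403.2072, 369.8646]), array([374.2214, 340.2149])]
0.0427 0.04 [array([402.4626, 349.8484]), array([373.3539, 320.3226])]
```

```bash
python3 -m handwheel '[[[0,0,0.006,0,0,0,0.085],[0,0,0.012,0,0,0,0.085],[0,0,0.017,0,0,0,0.085],[0,0,0.017,0,0,0,0.085],[0,0,0.017,0,0,0,0.064],[0,0,0.017,0,0,0,0.064],[0,0,0.017,0,0,0,0.064]]]'; python3 - <<'E'
from h import *
t=manip.camera('scene')
o=manip.get_obs(); print(o['position'],o['ft_force'])
a=cv2.resize(t[210:310,170:270],(600,600),interpolation=cv2.INTER_CUBIC)
cv2.imwrite('pics/s8.png',cv2.convertScaleAbs(a,alpha=1.8))
cv2.imwrite('pics/w8.png',manip.camera('wrist'))
E
```

```text
clock: 7.05
position: [0.4591, -0.1467, -0.0257]
ee_rot: [0.216, 0.976, 0.0, 0.0]
ft_force: [0.4, -0.1, 0.6]
grip_width: 0.749
[ 0.4591 -0.1467 -0.0257] [-0.185   0.3721 -0.2255]
```

View pics/s8.png

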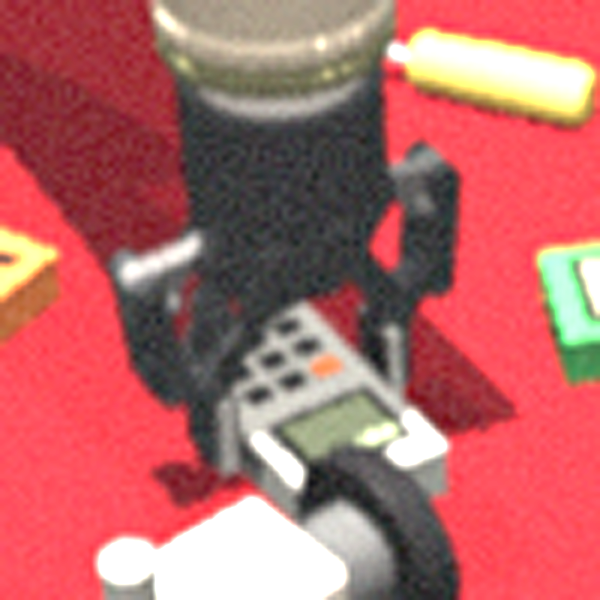

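View pics/w8.png

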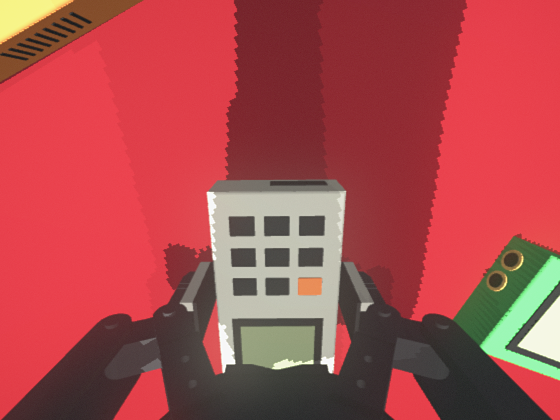

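```bash
python3 - <<'E'
from h import *
o=manip.get_obs(); M=R.from_quat(o['ee_rot']).as_matrix()
for s in(-.032,.032,-.040):
  for z in (0,.005,.01,.015):
    r=[]
    for x in (-.011,.011):
        w=M@np.array([x,s,0])+o['position']; w[2]=z; r.append((proj('scene',w)-[170,210])*6)
    print(s,z,r)
E
```

```text
-0.032 0 [array([237.3953, 483.6333]), array([209.9433, 451.8342])]
-0.032 0.005 [array([236.6189, 473.6858]), array([209.1132, 441.9442])]
-0.032 0.01 [array([235.8388, 463.6912]), array([208.2792, 432.008 ])]
-0.032 0.015 [array([235.0551, 453.6491]), array([207.4413, 422.0252])]
0.032 0 [array([381.9871, 421.4593]), array([353.4152, 391.3133])]
0.032 0.005 [array([381.5643, 411.6403]), array([352.933 , 381.5523])]
0.032 0.01 [array([381.1395, 401.7761]), array([352.4485, 371.747 ])]
0.032 0.015 [array([380.7127, 391.8662]), array([351.9619, 361.8969])]
-0.04 0 [array([218.7504, 491.6505]), array([191.4504, 459.6351])]
-0.04 0.005 [array([217.9271, 481.687 ]), array([190.5741, 449.729 ])]
-0.04 0.01 [array([217.0999, 471.6762]), array([189.6937, 439.7765])]
-0.04 0.015 [array([216.2687, 461.6177]), array([188.8092, 429.7771])]
```

```bash
python3 -m handwheel '[[[0,0,0.0,0,0,0,0.056],[0,0,0,0,0,0,0.05],[0,0,0,0,0,0,0.04],[0,0,0,0,0,0,0.04]]]' 60; python3 - <<'E'
from h import *
t=manip.camera('wrist')
o=manip.get_obs(); print(o['position'],o['ft_force'])
cv2.imwrite('pics/w9.png',t)
E
```

```text
clock: 7.65
position: [0.4591, -0.1467, -0.0254]
ee_rot: [0.216, 0.976, 0.0, 0.0]
ft_force: [-3.4, 1.2, 7.2]
grip_width: 0.665
[ 0.4591 -0.1467 -0.0254] [-2.5085 -0.0962  8.6666]
```

View pics/w9.png

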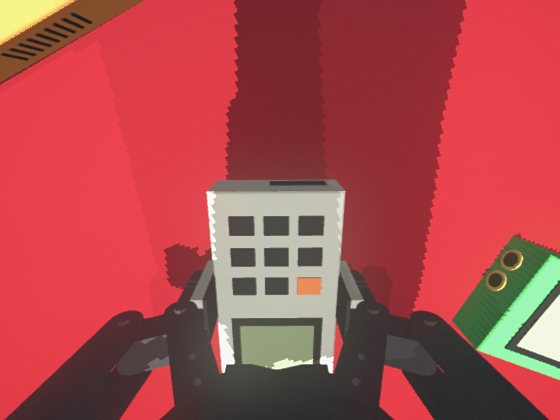

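```bash
python3 -m handwheel '[[[0,0,-0.005,0,0,0,0.04],[0,0,-0.025,0,0,0,0.04],[0,0,-0.06,0,0,0,0.04],[-0.03,0.005,-0.1,0,0,0.1,0.04],[-0.07,0.015,-0.128,0,0,0.25,0.04],[-0.12,0.03,-0.128,0,0,0.42,0.04],[-0.15,0.04,-0.128,0,0,0.58,0.04],[-0.17,0.046,-0.128,0,0,0.74,0.04]]]'; python3 - <<'E'
from h import *
o=manip.get_obs(); print(o['position'],o['joint_pos'],o['ee_rot'],o['ft_force'])
M=R.from_quat(o['ee_rot']).as_matrix();print(np.degrees(np.arctan2(M[1,0],M[0,0])))
cv2.imwrite('pics/w10.png',manip.camera('wrist'))
E
```

```text
clock: 8.7
position: [0.6337, -0.1766, 0.1018]
ee_rot: [0.556, 0.831, -0.0, -0.0]
ft_force: [-0.9, -0.3, -2.0]
grip_width: 0.663
[ 0.6337 -0.1766  0.1018] [-0.245   0.5334  0.6184  1.5201 -0.3224  1.192   0.8183] [ 0.5565  0.8309 -0.0002 -0.0001] [-0.9459 -0.3093 -1.9501]
112.37270608459842
```

View pics/w10.png

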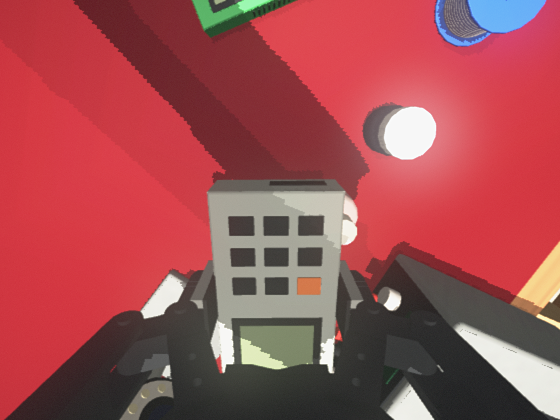

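```bash
python3 -m handwheel '[[[0,0,0,0,0,0.16,0.04],[0,0,0,0,0,0.32,0.04],[0,0,0,0,0,0.48,0.04],[0,0,0,0,0,0.635,0.04],[0,0,0,0,0,0.635,0.04],[0,0,0,0,0,0.635,0.04]]]'; python3 - <<'E'
from h import *
o=manip.get_obs(); print(o['position'],o['joint_pos'],o['ee_rot'],o['ft_force'])
M=R.from_quat(o['ee_rot']).as_matrix();print(np.degrees(np.arctan2(M[1,0],M[0,0])))
t=manip.camera('top'); s=manip.camera('scene')
f=lambda im,x,y,w,h:cv2.resize(im[y:y+h,x:x+w],(400,600),interpolation=cv2.INTER_CUBIC)
cv2.imwrite('pics/t11.png',np.hstack([f(t,350,90,110,165),f(s,170,210,110,165)]))
E
```

```text
clock: 9.5
position: [0.6323, -0.1767, 0.1022]
ee_rot: [0.785, 0.619, 0.0, -0.0]
ft_force: [-0.9, -0.9, -2.3]
grip_width: 0.661
[ 0.6323 -0.1767  0.1022] [-0.3304  0.5661  0.7483  1.5286 -0.4015  1.2058  0.2489] [ 0.7854  0.619   0.     -0.0001] [-0.8847 -0.9372 -2.3235]
76.48940374630449
```

View pics/t11.png

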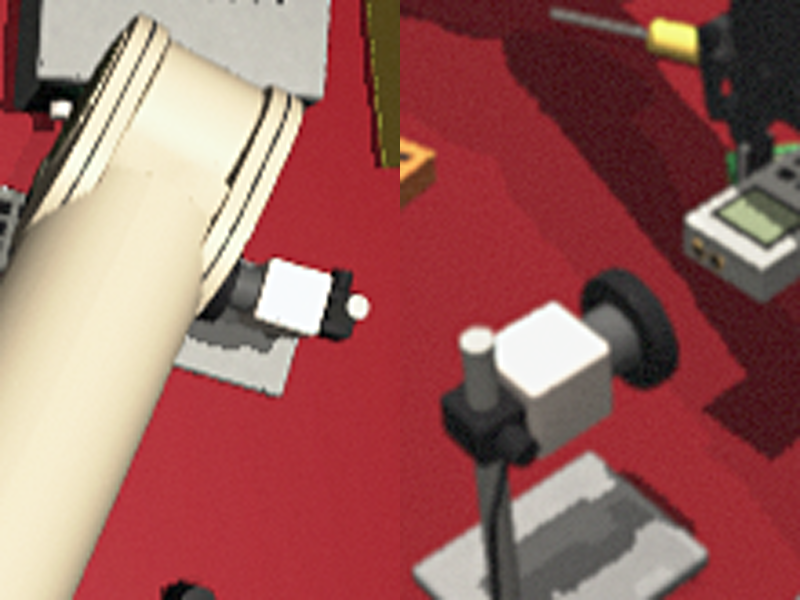

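```bash
python3 - <<'E'
from h import *
print(onz('scene',(170+306/400*110,210+252*.275),.14))
# ring centre front from two views (initial pics)
print(onz('scene',(170+230/400*110,210+328*.275),.14))
L=np.array([.602,-.298]);d=np.array([np.cos(np.radians(76)),np.sin(np.radians(76))]);print('focus',L+.07*d)
E
```

```text
[ 0.6106 -0.233   0.14  ]
[ 0.6088 -0.3017  0.14  ]
focus [ 0.6189 -0.2301]
```

```bash
python3 -m handwheel '[[[0,0,0,0,0,0,0.04],[0,0,0,0,0,0,0.04],[0,0,0,0,0,0,0.04],[0,0,0,0,0,0,0.04],[0,0,0,0,0,0,0.04],[0,0,0,0,0,0,0.04],[0,0,0,0,0,0,0.04],[0,0,0,0,0,0,0.04]]]';python3 -m handwheel '[[[0,0,0,0,0,0,0.04],[0,0,0,0,0,0,0.04],[0,0,0,0,0,0,0.04],[0,0,0,0,0,0,0.04]]]'
```

```text
clock: 10.6
position: [0.6325, -0.1768, 0.1022]
ee_rot: [0.787, 0.617, 0.0, -0.0]
ft_force: [-0.1, 0.1, -1.9]
grip_width: 0.666
clock: 11.1
position: [0.6325, -0.1768, 0.1022]
ee_rot: [0.787, 0.617, 0.0, -0.0]
ft_force: [-0.4, -0.0, -1.3]
grip_width: 0.662
```

```bash
python3 - <<'E'
from h import *
print(cam('scene')[1][:3,3],cam('top')[1][:3,3])
for a,b in [((358,113),(340,306)),((362,40),(440,350)),((362,113),(345,308)),((438,122),(283,372))]:
  print(tri([ray('top',a),ray('scene',b)]))
E
```

```text
[ 1.0061 -0.85    0.7654] [0.4554 0.0396 1.2589]
(array([ 0.7625, -0.1711,  0.0931]), [np.float64(0.00456842412142215), np.float64(0.004568424121421966)])
(array([ 0.9636, -0.1824,  0.0959]), [np.float64(0.0006454169234796153), np.float64(0.0006454169234796337)])
(array([ 0.7683, -0.1788,  0.0965]), [np.float64(0.011619193525873943), np.float64(0.011619193525873735)])
(array([ 0.7434, -0.383 ,  0.1125]), [np.float64(0.013795408808409609), np.float64(0.01379540880840982)])
```

```bash
python3 - <<'E'
import cv2,numpy as np
t=cv2.imread('pics/top0.png'); s=cv2.imread('pics/scene0.png')
f=lambda im,x,y,w,h:cv2.resize(im[y:y+h,x:x+w],(400,400),interpolation=cv2.INTER_CUBIC)
cv2.imwrite('pics/psu.png',np.hstack([f(t,345,30,110,110),f(s,270,290,180,130)]))
E
```

```text
(no output)
```

View pics/psu.png

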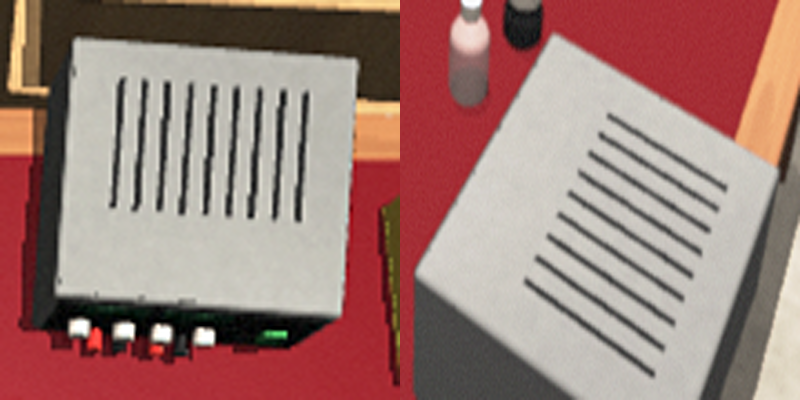

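```bash
python3 -m handwheel '[[[0,0,0,0,0,0.17,0.04],[0,0,0,0,0,0.34,0.04],[0,0,0,0,0,0.51,0.04],[0,0,0,0,0,0.68,0.04],[0,0,0,0,0,0.85,0.04],[0,0,0,0,0,1.02,0.04],[0,0,0,0,0,1.19,0.04],[0,0,0,0,0,1.36,0.04]]]';python3 -m handwheel '[[[0,0,0,0,0,0.17,0.04],[0,0,0,0,0,0.34,0.04],[0,0,0,0,0,0.51,0.04],[0,0,0,0,0,0.68,0.04],[0,0,0,0,0,0.85,0.04],[0,0,0,0,0,1.02,0.04],[0,0,0,0,0,1.02,0.04]]]'; python3 - <<'E'
from h import *
o=manip.get_obs(); print(o['position'],o['joint_pos'],o['ee_rot'],o['ft_force'])
M=R.from_quat(o['ee_rot']).as_matrix();print(np.degrees(np.arctan2(M[1,0],M[0,0])))
E
```

```text
clock: 12.1
position: [0.6326, -0.1767, 0.1022]
ee_rot: [1.0, -0.017, 0.0, -0.0]
ft_force: [0.1, -0.5, -1.7]
grip_width: 0.667
clock: 12.98
position: [0.6325, -0.1767, 0.1019]
ee_rot: [0.866, -0.5, -0.0, 0.0]
ft_force: [0.3, -0.3, -1.5]
grip_width: 0.665
[ 0.6325 -0.1767  0.1019] [-0.5738  0.8243  1.2323  1.5395 -0.7891  1.3466 -1.8793] [ 0.8659 -0.5003 -0.0001  0.0003] [ 0.2665 -0.3071 -1.4682]
-60.035515049766616
```

```bash
python3 -m handwheel '[[[0,0,0,0,0,0.16,0.04],[0,0,0,0,0,0.32,0.04],[0,0,0,0,0,0.48,0.04],[0,0,0,0,0,0.64,0.04],[0,0,0,0,0,0.74,0.04],[0,0,0,0,0,0.74,0.04],[0,0,0,0,0,0.74,0.04]]]'; python3 - <<'E'
from h import *
o=manip.get_obs(); print(o['position'],o['joint_pos'],o['ee_rot'],o['ft_force'])
M=R.from_quat(o['ee_rot']).as_matrix();print(np.degrees(np.arctan2(M[1,0],M[0,0])))
s=manip.camera('scene')
cv2.imwrite('pics/s12.png',cv2.resize(s[210:330,170:310],(700,600),interpolation=cv2.INTER_CUBIC))
E
```

```text
clock: 13.85
position: [0.6325, -0.1768, 0.1022]
ee_rot: [-0.627, 0.779, 0.0, 0.0]
ft_force: [-0.6, 0.2, -2.0]
grip_width: 0.663
[ 0.6325 -0.1768  0.1022] [-0.5929  0.8791  1.3001  1.5404 -0.8565  1.3834 -2.5766] [-0.6274  0.7787  0.0001  0.0001] [-0.6479  0.2312 -2.0466]
-102.27756594890634
```

View pics/s12.png

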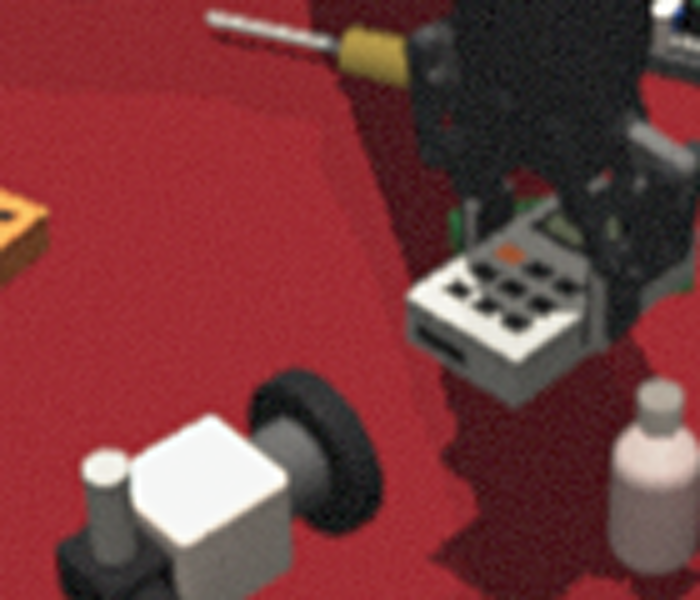

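```bash
python3 - <<'E'
from h import *
print(onz('scene',(170+463/5,210+350/5),.14))
E
python3 -m handwheel '[[[0,0,0,0,0,0,0.04],[0,0,0,0,0,0,0.04],[0,0,0,0,0,0,0.04],[0,0,0,0,0,0,0.04],[0,0,0,0,0,0,0.04],[0,0,0,0,0,0,0.04],[0,0,0,0,0,0,0.04],[0,0,0,0,0,0,0.04]]]';python3 -m handwheel '[[[0,0,0,0,0,0,0.04],[0,0,0,0,0,0,0.04],[0,0,0,0,0,0,0.04],[0,0,0,0,0,0,0.04]]]'
```

```text
[ 0.6257 -0.2264  0.14  ]
clock: 14.9
position: [0.6325, -0.1768, 0.1022]
ee_rot: [-0.626, 0.78, 0.0, 0.0]
ft_force: [-0.5, -0.2, -1.9]
grip_width: 0.663
clock: 15.4
position: [0.6325, -0.1768, 0.1022]
ee_rot: [-0.626, 0.78, 0.0, 0.0]
ft_force: [-0.3, 0.4, -1.3]
grip_width: 0.667
```

```bash
python3 -m handwheel '[[[0,0,-0.01,0,0,-0.16,0.04],[0,0,-0.02,0,0,-0.33,0.04],[0,0,-0.02,0,0,-0.51,0.04],[0,0,-0.02,0,0,-0.69,0.04],[0,0,-0.02,0,0,-0.87,0.04],[0,0,-0.02,0,0,-1.05,0.04],[0,0,-0.02,0,0,-1.23,0.04],[0,0,-0.02,0,0,-1.4,0.04]]]';python3 -m handwheel '[[[0,0,0,0,0,-0.17,0.04],[0,0,0,0,0,-0.35,0.04],[0,0,0,0,0,-0.53,0.04],[0,0,0,0,0,-0.71,0.04],[0,0,0,0,0,-0.89,0.04],[0,0,0,0,0,-1.07,0.04],[0,0,0,0,0,-1.24,0.04],[0,0,0,0,0,-1.4,0.04]]]';python3 - <<'E'
from h import *
o=manip.get_obs(); print(o['position'],o['joint_pos'],o['ee_rot'],o['ft_force'])
M=R.from_quat(o['ee_rot']).as_matrix();print(np.degrees(np.arctan2(M[1,0],M[0,0])))
print(rel([.57,.202,.11]))
cv2.imwrite('pics/w13.png',manip.camera('wrist'))
E
```

```text
clock: 16.4
position: [0.6324, -0.1769, 0.1222]
ee_rot: [0.982, -0.191, 0.0, -0.0]
ft_force: [0.0, 0.9, -1.8]
grip_width: 0.666
clock: 17.4
position: [0.6323, -0.1771, 0.1222]
ee_rot: [0.874, 0.486, -0.0, 0.0]
ft_force: [-0.2, 0.2, -1.3]
grip_width: 0.663
[ 0.6323 -0.1771  0.1222] [-0.3334  0.5474  0.7549  1.5082 -0.3866  1.2399 -0.0802] [ 0.8738  0.4863 -0.      0.    ] [-0.1655  0.2213 -1.2855]
58.200068150075495
[ 0.2893 -0.2527  0.0122]
```

View pics/w13.png

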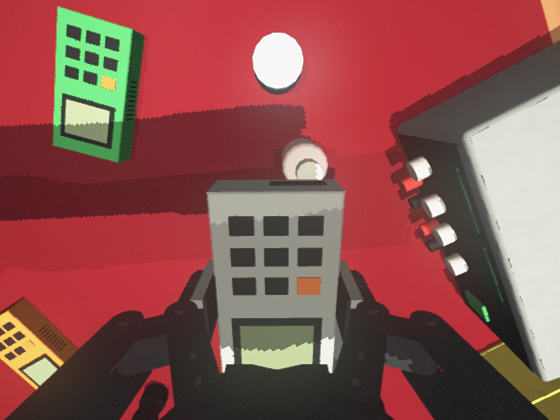

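```bash
python3 - <<'E'
from h import *
t=cv2.imread('pics/w13.png')
a=cv2.resize(t[170:240,195:357],(810,350),interpolation=cv2.INTER_CUBIC); cv2.imwrite('pics/w13c.png',a)
c=manip.calibration('wrist');W=np.array(c['tool_from_camera'])
def ont(uv,z):
    d=W[:3,:3]@np.array([(uv[0]-c['cx'])/c['fx'],-(uv[1]-c['cy'])/c['fy'],-1.]);o=W[:3,3];return o+d*(z-o[2])/d[2]
for p in [(208,192),(344,192),(209,181),(342,181)]: print(p,ont(p,-.0494),ont(p,-.0254))
# keys: outer corners
E
```

```text
(208, 192) [ 0.0513 -0.028  -0.0494] [ 0.0449 -0.0337 -0.0254]
(344, 192) [ 0.0513  0.0288 -0.0494] [ 0.0449  0.0345 -0.0254]
(209, 181) [ 0.056  -0.0272 -0.0494] [ 0.0505 -0.0328 -0.0254]
(342, 181) [ 0.056   0.0276 -0.0494] [ 0.0505  0.0331 -0.0254]
```

View pics/w13c.png

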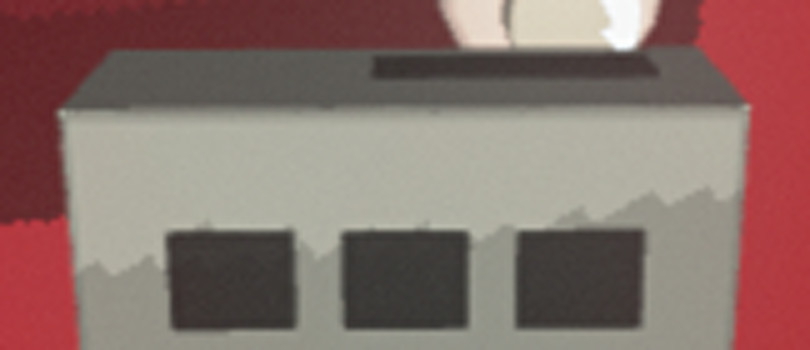

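```bash
python3 -m handwheel '[[[0.03,-0.025,0,0,0,-0.15,0.04],[0.07,-0.06,0,0,0,-0.32,0.04],[0.11,-0.095,0,0,0,-0.5,0.04],[0.15,-0.13,0,0,0,-0.68,0.04],[0.19,-0.165,0,0,0,-0.86,0.04],[0.225,-0.195,0,0,0,-1.04,0.04],[0.26,-0.225,0,0,0,-1.22,0.04],[0.289,-0.253,0,0,0,-1.4,0.04]]]';python3 -m handwheel '[[[0,0,0,0,0,-0.16,0.04],[0,0,0,0,0,-0.33,0.04],[0,0,0,0,0,-0.5,0.04],[0,0,0,0,0,-0.67,0.04],[0,0,0,0,0,-0.84,0.04],[0,0,0,0,0,-0.84,0.04],[0,0,0,0,0,-0.84,0.04]]]';python3 - <<'E'
from h import *
o=manip.get_obs(); print(o['position'],o['joint_pos'],o['ee_rot'],o['ft_force'])
M=R.from_quat(o['ee_rot']).as_matrix();print(np.degrees(np.arctan2(M[1,0],M[0,0])))
print(rel([.5675,.2019,.09]))
cv2.imwrite('pics/w14.png',manip.camera('wrist'))
E
```

```text
clock: 18.45
position: [0.5712, 0.2041, 0.1222]
ee_rot: [0.356, 0.935, 0.0, -0.0]
ft_force: [-0.4, -0.4, -1.4]
grip_width: 0.67
clock: 19.32
position: [0.5717, 0.2022, 0.1221]
ee_rot: [-0.052, 0.999, -0.0, -0.0]
ft_force: [0.7, -0.3, -0.7]
grip_width: 0.669
[0.5717 0.2022 0.1221] [-0.6371  0.3522  0.275   1.6334 -0.1019  1.1703  1.3364] [-0.0519  0.9987 -0.     -0.0001] [ 0.7101 -0.321  -0.7132]
-174.04677683043084
[0.0042 0.0001 0.0321]
```

View pics/w14.png

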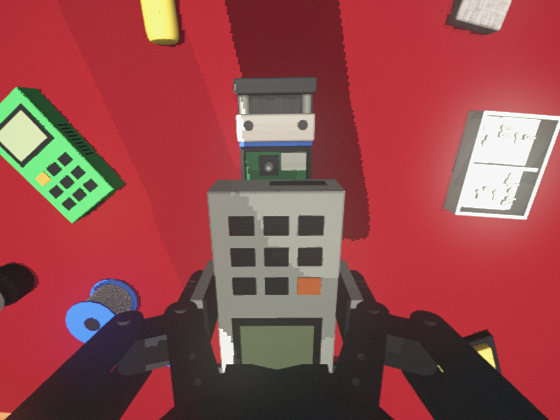

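```bash
python3 - <<'E'
import cv2
t=cv2.imread('pics/w14.png'); a=cv2.resize(t[70:190,225:330],(700,800),interpolation=cv2.INTER_CUBIC)[200:]
cv2.imwrite('pics/w14c.png',cv2.convertScaleAbs(a,alpha=1.6))
E
```

```text
(no output)
```

View pics/w14c.png

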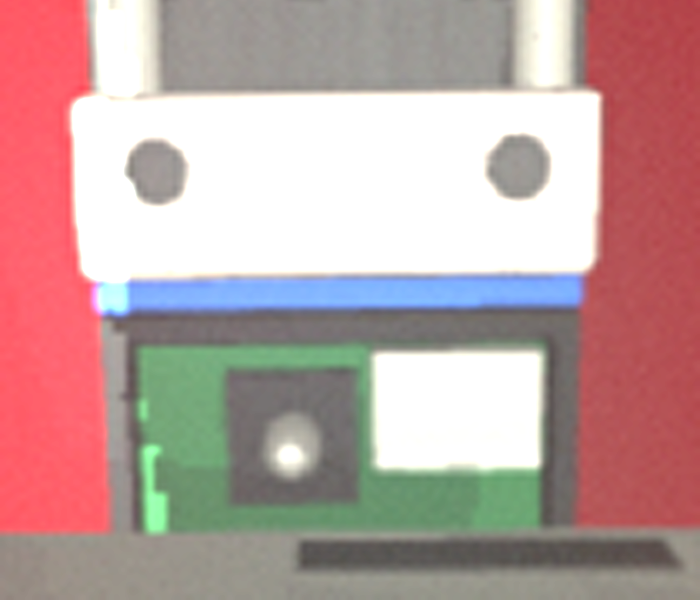

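```bash
python3 - <<'E'
from h import *
o=manip.get_obs()
c=manip.calibration('wrist');W=np.array(c['tool_from_camera'])
def ont(uv,z):
    d=W[:3,:3]@np.array([(uv[0]-c['cx'])/c['fx'],-(uv[1]-c['cy'])/c['fy'],-1.]);o=W[:3,3];return o+d*(z-o[2])/d[2]
P=lambda x,y:(225+x/6.667,70+(y+200)/6.667)
d=ont(P(290,453),o['position'][2]-.062); print('dowel tool',d)
l=ont(P(108,450),o['position'][2]-.05);r=ont(P(577,450),o['position'][2]-.05);print('rim',l,r)
e=ont(P(340,312),o['position'][2]-.05);print('rim end',e)
a=-.017; M=R.from_rotvec([0,0,a]).as_matrix()
off=np.array([-.0038,0])
print('shift', d[:2]-(M[:2,:2]@(np.array([.040,-.006])+off)))
mid=(l+r)/2; print('mid y',mid)
E
```

```text
dowel tool [ 0.0407 -0.0064  0.0602]
rim [ 0.0389 -0.0291  0.0722] [0.0389 0.0287 0.0722]
rim end [ 0.0556 -0.0005  0.0722]
shift [0.0046 0.0002]
mid y [ 0.0389 -0.0002  0.0722]
```

```bash
python3 -m handwheel '[[[0.0045,0.0003,0.01,0,0,-0.017,0.04],[0.0045,0.0003,0.035,0,0,-0.017,0.04],[0.0045,0.0003,0.06,0,0,-0.017,0.04],[0.0045,0.0003,0.075,0,0,-0.017,0.04],[0.0045,0.0003,0.08,0,0,-0.017,0.04],[0.0045,0.0003,0.08,0,0,-0.017,0.04],[0.0045,0.0003,0.08,0,0,-0.017,0.04]]]' 70;python3 - <<'E'
from h import *
o=manip.get_obs(); print(o['position'],o['ft_force'],o['torque'])
cv2.imwrite('pics/w15.png',manip.camera('wrist'))
s=manip.camera('scene'); cv2.imwrite('pics/s15.png',cv2.resize(s[150:260,270:400],(709,600),interpolation=cv2.INTER_CUBIC))
E
```

```text
clock: 20.25
position: [0.5677, 0.2024, 0.0431]
ee_rot: [-0.063, 0.998, 0.0, 0.001]
ft_force: [-0.7, -0.2, -1.5]
grip_width: 0.662
[0.5677 0.2024 0.0431] [-0.6658 -0.2341 -1.548 ] [-0.0063 -0.0192  0.0544]
```

View pics/w15.png

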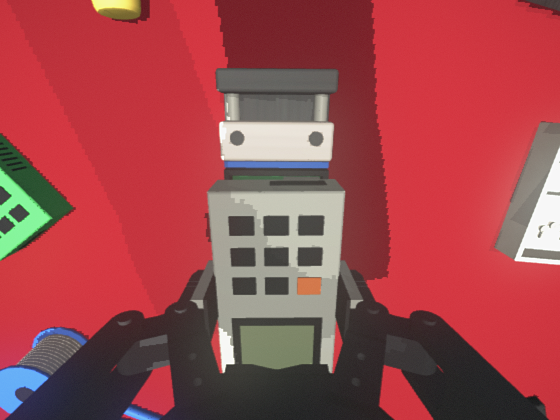

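View pics/s15.png

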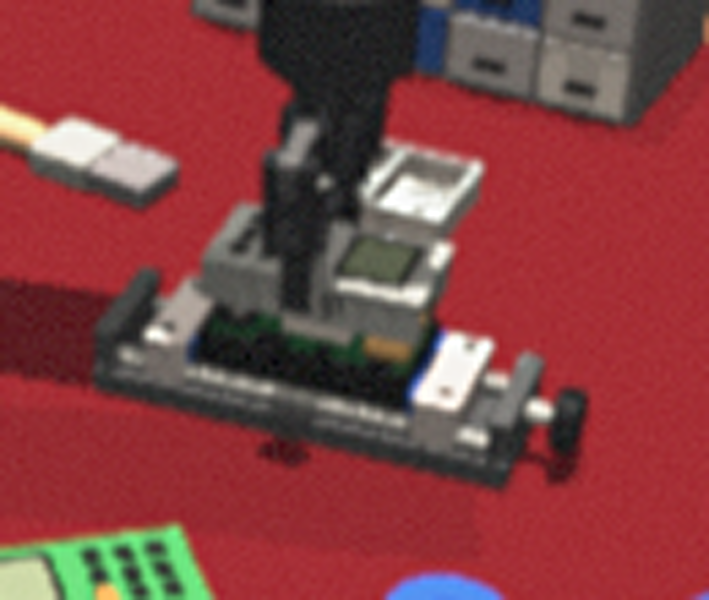

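```bash
python3 -m handwheel '[[[0,0,0.003,0,0,0,0.04],[0,0,0.005,0,0,0,0.04],[0,0,0.007,0,0,0,0.04],[0,0,0.0085,0,0,0,0.04],[0,0,0.0085,0,0,0,0.04]]]' 70;python3 - <<'E'
from h import *
o=manip.get_obs(); print(o['position'],o['ft_force'],o['torque'])
E
```

```text
clock: 20.98
position: [0.5671, 0.2022, 0.0335]
ee_rot: [-0.063, 0.998, 0.0, -0.0]
ft_force: [0.8, -0.0, -1.3]
grip_width: 0.66
[0.5671 0.2022 0.0335] [ 0.7709 -0.0317 -1.2508] [-0.0433 -0.0247  0.0421]
```

```bash
python3 -m handwheel '[[[0,0,0.0015,0,0,0,0.04],[0,0,0.003,0,0,0,0.04],[0,0,0.004,0,0,0,0.04],[0,0,0.004,0,0,0,0.04]]]' 70;python3 - <<'E'
from h import *
o=manip.get_obs(); print(o['position'],o['ft_force'],o['torque'])
E
```

```text
clock: 21.48
position: [0.5672, 0.2021, 0.0298]
ee_rot: [-0.063, 0.998, -0.0, -0.0]
ft_force: [-1.0, -1.8, 0.7]
grip_width: 0.662
[0.5672 0.2021 0.0298] [-1.034  -1.8278  0.6859] [-0.2848  0.2162  0.0102]
```

```bash
python3 -m handwheel '[[[0,0,0.001,0,0,0,0.04],[0,0,0.002,0,0,0,0.04],[0,0,0.002,0,0,0,0.04]]]' 70;python3 -m handwheel '[[[0,0,0.001,0,0,0,0.04],[0,0,0.002,0,0,0,0.04],[0,0,0.002,0,0,0,0.04]]]' 70;python3 - <<'E'
from h import *
o=manip.get_obs(); print(o['position'],o['ft_force'],o['torque'])
E
```

```text
clock: 21.85
position: [0.5672, 0.2021, 0.0278]
ee_rot: [-0.063, 0.998, -0.0, 0.0]
ft_force: [-2.6, -2.8, 3.1]
grip_width: 0.661
clock: 22.22
position: [0.5672, 0.2021, 0.0257]
ee_rot: [-0.063, 0.998, -0.0, 0.0]
ft_force: [-2.4, -2.7, 4.3]
grip_width: 0.661
[0.5672 0.2021 0.0257] [-2.4227 -2.718   4.3439] [-0.6609  0.5051 -0.0686]
```

```bash
python3 -m handwheel '[[[0.0003,-0.0003,0.0005,0,0,0,0.04],[0.0003,-0.0003,0.001,0,0,0,0.04],[0.0003,-0.0003,0.001,0,0,0,0.04]]]' 70;python3 -m handwheel '[[[0,0,0.0003,0,0,0,0.04],[0,0,0.0005,0,0,0,0.04],[0,0,0.0005,0,0,0,0.04]]]' 70;python3 - <<'E'
from h import *
o=manip.get_obs(); print(o['position'],o['ft_force'],o['torque'])
E
```

```text
clock: 22.6
position: [0.5672, 0.2021, 0.0249]
ee_rot: [-0.063, 0.998, 0.0, 0.0]
ft_force: [-2.5, -2.6, 5.8]
grip_width: 0.667
clock: 22.98
position: [0.5672, 0.2021, 0.0248]
ee_rot: [-0.063, 0.998, 0.0, 0.0]
ft_force: [-3.4, -2.9, 8.4]
grip_width: 0.662
[0.5672 0.2021 0.0248] [-3.3655 -2.9391  8.3764] [-0.6264  0.7505 -0.0928]
```

```bash
python3 -m handwheel '[[[0.0003,-0.0002,0.0005,0,0,0,0.04],[0.0003,-0.0002,0.001,0,0,0,0.04],[0.0003,-0.0002,0.001,0,0,0,0.04],[0.0003,-0.0002,0.001,0,0,0,0.04]]]' 80;python3 - <<'E'
from h import *
o=manip.get_obs(); print(o['position'],o['ft_force'],o['torque'])
cv2.imwrite('pics/w16.png',manip.camera('wrist'))
s=manip.camera('scene'); cv2.imwrite('pics/s16.png',cv2.resize(s[150:260,270:400],(709,600),interpolation=cv2.INTER_CUBIC))
E
```

```text
clock: 23.48
position: [0.5673, 0.2021, 0.0248]
ee_rot: [-0.063, 0.998, 0.001, 0.001]
ft_force: [-6.2, -4.4, 17.6]
grip_width: 0.659
[0.5673 0.2021 0.0248] [-6.2071 -4.4482 17.5655] [-0.8902  1.3639 -0.1097]
```

View pics/w16.png

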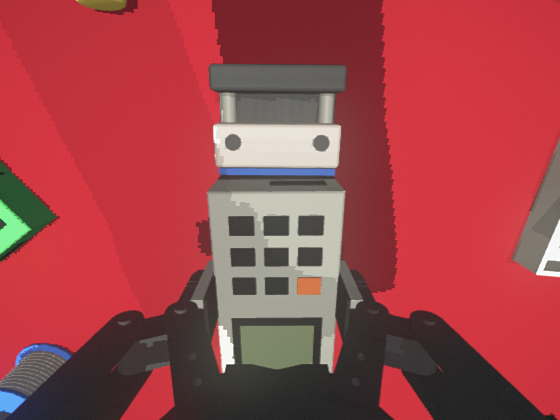

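View pics/s16.png

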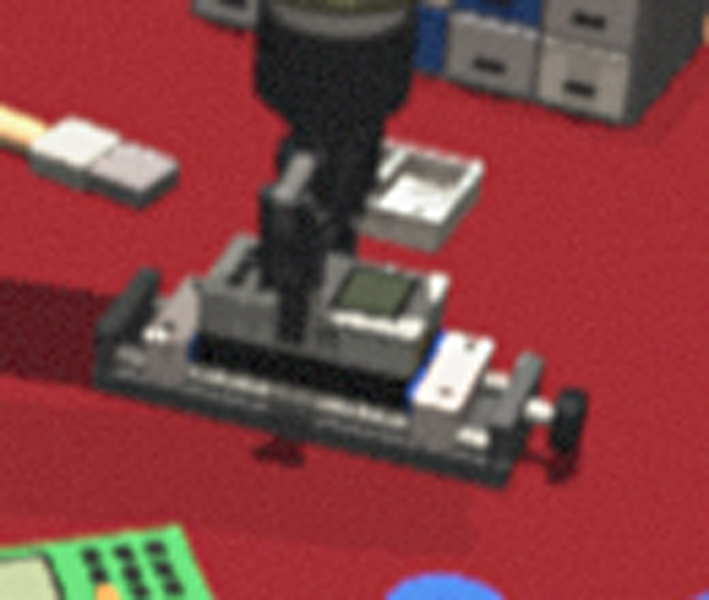

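```bash
python3 -m handwheel '[[[0,0,0,0,0,0,0.04],[0,0,0,0,0,0,0.04],[0,0,0,0,0,0,0.04],[0,0,0,0,0,0,0.04],[0,0,0,0,0,0,0.04],[0,0,0,0,0,0,0.04]]]' 80;python3 - <<'E'
from h import *
o=manip.get_obs(); print(o['clock'],o['position'],o['ft_force'],o['torque'],o['grip_width'])
t=manip.camera('top'); cv2.imwrite('pics/t17.png',t)
E
```

```text
clock: 24.32
position: [0.5673, 0.2021, 0.0248]
ee_rot: [-0.063, 0.998, 0.001, 0.001]
ft_force: [-6.2, -3.0, 17.8]
grip_width: 0.663
24.325 [0.5673 0.2021 0.0248] [-6.2001 -3.0128 17.7725] [-0.8904  1.3322 -0.1415] 0.6634713778271747
```

View pics/t17.png

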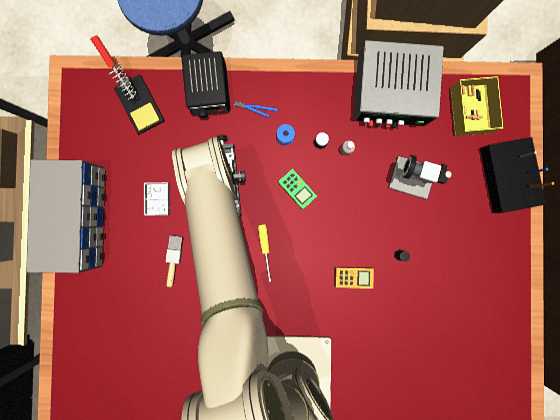

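The bystanders look the same as in the first picture. The push is steady at about 18 N and the seam is shut, so I'm handing in.

```bash
python3 -c "
from workcell import manip
print(manip.hand_in())"
```

```text
the job is handed in; nothing more can be done
None
```

The cover is fitted on the dowels, socket end to socket end, and held pressed shut. I handed the job in at about 24 s on the robot's clock, well inside the 72 s limit.

**Showing the ends:** I showed the socket end first, then turned the cover round and showed the slot end. Each was held level and still for about 1.7 s, roughly 7 to 10 mm from my estimate of the focus point. The second view was about 2 degrees off the lens axis, also by my estimate.

**Fitting and pressing:** The dowels went in with very little force and the spring contacts showed up as expected. The cover then met a rigid stop with the TCP at 24.8 mm, against 24.6 mm expected for fully closed.

**Last checks:**
- The vertical push read a steady 17.8 N over the final 0.75 s.
- The grip was unchanged, and the cover had not shifted in the fingers.
- The side-on picture showed no gap at the seam.
- The top picture showed the bystanders and both look-alikes where they started, with none visibly moved.

**What disagreed:**
- **Fingertips:** they sit about 26 mm behind the reported TCP, so my first closing passed above the cover. It did not register any contact, and I lowered and gripped again.
- **Cameras:** the top and wrist cameras differed by about 4 mm in x. I used the wrist camera and checked the alignment against the slot-end dowel just before lowering.
- **Sideways force:** a side force of about 7 N remained at the end.

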